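Lock the bowl stop into the labelling jig

TASK

Take the bowl stop with the red wing grip out of its wooden holder and fit it to the labelling jig: feel which of the jig's three slots is open underneath (the other two are blanked), pass the T-head down through that slot until the collar rests on the plate, then turn the stop a quarter turn so that the T-head lies square across the slot and locks, and let go. Leave everything else on the bench where it is.

Things in the scene. Friction and masses are not known exactly. Their poses are not given: they have to be found in the camera images.
- stop_grip (a point): Centre of the red wing grip of the bowl stop (loose, upright, about 0.16 kg, 90 mm tall). The wing is 36 mm long (x) x 12 thick (y) x 24 high; z is the stop's axis, up. Wing and T-head are parallel. Below the wing: neck 11 mm across, 14 high; rubber sleeve 26 across, 25 high; collar. This point is 78 mm above the T-head's underside. The stop starts upright in the holder and lifts straight out.
- stop_collar (a point): Centre of the underside of the stop's steel collar (32 mm across, 6 high), 57 mm below stop_grip and 21 mm above the T-head's underside. At the start the collar rests on the holder.
- stop_head (a point): Centre of the underside of the stop's steel T-head, a bar 28 mm long (x) x 9 wide (y) x 8 high; axes as stop_grip, 78 mm below it. Above the bar a round shank 9 mm across and 13 mm long leads up to the collar.
- holder: Pale wooden holder block, fixed, 75 (x) x 65 (y) x 36 mm high, origin at the centre of its underside. The pocket in its top, 33 (x) x 14 mm, 28 deep, holds the stop at the start.
- jig: Labelling jig, fixed: blue hollow base, aluminium top plate 110 mm (x) x 300 (y), 10 thick, its top 45 mm above the bench. Origin on the bench below the middle slot, z up; the plate spans y -195 to +105 mm; a rubber bowl nest 84 mm across, 11 high, lies at y = -142. Of its three slots two are blanked from below by pads under the plate; which one is open changes and must be felt.
- jig_slot0 (a point): Centre of the mouth of the slot at y = -60 mm on the jig, level with the plate's top; x along the slot, y along the jig, z up. Slot 32 x 12 mm through the 10 mm plate. If blanked, a T-head stops 10 mm below the plate top; if open, it passes until the collar rests on the plate (head underside 21 mm below the top, head 3 mm clear of the plate) and turns freely either way.
- jig_slot1 (a point): Centre of the mouth of the slot at y = 0 mm on the jig, level with the plate's top; x along the slot, y along the jig, z up. Slot 32 x 12 mm through the 10 mm plate. If blanked, a T-head stops 10 mm below the plate top; if open, it passes until the collar rests on the plate (head underside 21 mm below the top, head 3 mm clear of the plate) and turns freely either way.
- jig_slot2 (a point): Centre of the mouth of the slot at y = +60 mm on the jig, level with the plate's top; x along the slot, y along the jig, z up. Slot 32 x 12 mm through the 10 mm plate. If blanked, a T-head stops 10 mm below the plate top; if open, it passes until the collar rests on the plate (head underside 21 mm below the top, head 3 mm clear of the plate) and turns freely either way.
- bowl_up: Bystander: grey stoneware bowl standing open side up, 150 mm across, 62 high; origin at the centre of its underside.
- bowl_down: Bystander: grey stoneware bowl standing upside down, 140 mm across, 60 high; origin at the centre of its underside.
- jar: Bystander: amber jar with white cap, 60 mm across, 85 high; origin at the centre of its underside.
- brush: Bystander: hand brush lying flat; origin at the centre of its underside (along its length, near the middle).
- tape: Bystander: yellow tape ring lying flat, 90 mm across, 24 high; origin at the centre of its underside.
- spanner: Bystander: steel spanner lying flat, 150 mm long; origin at the centre of its underside (along its length, near the middle).
- labels: Bystander: stack of blank paper labels, 60 x 45 x 12 mm; origin at the centre of its underside.
Things that resemble listed ones, but are neither listed nor needed, are in the scene too. What is meant by the part that bears stop_grip is not green, white or yellow, and is the smaller of those in its own colour.

How it is judged:
By the outcome, as a careful person would: the job done as asked, in the order asked, and still so for the second after the job is handed in, with the robot touching nothing.
It also fails if it takes over 45 s, if anything falls off the work surface, if the arm or the gripper's body presses on something with over 40 N, if the wrist force passes 120 N, or if a joint passes its speed limit or range.

ROBOT

A 6-joint arm with a two-finger parallel gripper is mounted at the origin on the work surface. World frame = base frame: x ahead of the robot, y to its left, z up, the work surface at z = 0. Lengths are in m, angles in rad, forces in N, time in s.
With the tool pointing down it reaches from about 0.3 to 0.75 m from the base axis. Payload 8.5 kg.
Tool frame: the origin (TCP) lies midway between the tips of the shut fingers; the grasp point (between the pads) lies 19 mm behind it; z points along the fingers, y is the line along which they close (so a half turn about z gives the same grasp; the last joint's range is limited). The gripper opens to 85 mm and grips with 20 to 120 N. Pads are 22 mm wide; open, the fingers measure 114 mm over their backs; the gripper's body (76 mm by 85 mm) begins 54 mm behind the grasp point. The pads swing forward as they close: fully open they stand 13 mm farther back than shut.
Start: joints at [1.013, 0.381, 1.297, -0, 1.464, -0.215], TCP at [0.185, 0.518, 0.231] pointing down, gripper open.
Joint ranges: [-3.11, 3.11], [-0.89, 2.33], [0.22, 2.48], [-1.42, 4.56], [0.17, 2.85], [-2.88, 2.88]. Speed limits (rad/s): [2.39, 2.39, 3.14, 3.14, 3.14, 3.14].

INTERFACE

Orientations are given as a unit quaternion [x, y, z, w].
In Python, from bench import bot, eyes gives the robot as it stands. The module is installed in compiled form; this text tells all that it offers.
- The arm moves only by the shell command python3 -m pendant 'ROWS' [FORCE]. ROWS is JSON, a list that holds one entry, the list of rows, each a list of 5 numbers: the closure, from -1 (fully open) to 1 (shut), then the shift along the tool's x, y, z in m, then the turn about the tool's z in rad. A call has 1 to 12 rows; each row is the pose to reach, as a shift and turn from the pose commanded when the call began, along the tool's axes at that moment; what a row does not reach only later rows make up. A row lasts 1/12 s, in which the tool goes at most 41.7 mm and 7.16 degrees, less where a joint would pass 70% of its speed; a pose out of reach is approached as far as the arm can. A call with a gripper value outside its range is refused whole. The fingers move at their own pace and stop on an object; FORCE is the grip in N (left out, the last holds). Time passes only in rows, so rows that repeat a pose let the fingers close. It gives the time, the measured TCP pose, the force, the opening and the grip force at its end, in the units of the state.
- bot.sense(): the state, without advancing time (a new reading comes with each control period).
- eyes.camera(name): name is "side" or "top"; returns a dict with "img" (480x640x3 uint8, blue, green, red), "range_z" (480x640 float32, m along the optical axis (not along the pixel's ray), 0 where there is no reading), "intrinsics" (3x3 intrinsics, pixels), "R" (3x3) and "t" (3): a world point X has camera coordinates R X + t. Camera axes: x right, y down, z forward; pixel columns grow to the right and rows downward; lengths in m; the calibration is good to about 2 mm. A picture is of the moment at which its call begins.
- bot.hand_in(): hands the job in; it is judged then, once.
The state is a dict: "clock": time; "joint_pos": joint angles; "qd": joint speeds; "tau": joint torques, N m; "tool_pos": TCP position; "eef_rot": TCP orientation; "contact_force": force on the tool from outside, world axes, zero at the start; "torque": the same for the moment, N m; "width": finger opening in m; "gripper_force": force on a finger pad.
Only numpy, scipy, OpenCV 4.12 (cv2) and the standard library are available. Lean on these libraries where they do the work, as an engineer would, in place of code of your own. Each camera call takes 0.05 s, during which the arm holds its last target. There are 200 camera calls.

## Working session

There is one attempt and no reset: what is moved stays moved. The work goes in short steps, Python scripts to look and compute and a shell command to move; the robot and the scene stay as the last step left them, time stands still between calls to the robot, and variables do not carry over. Pictures are saved under pics/ and viewed, at most 10 in all, crops included, and the job is handed in when it is done.

```bash
mkdir -p pics
cat > h.py <<'E'
import numpy as np,cv2,pickle
from bench import bot,eyes
def snap(n,f):
    c=eyes.camera(n); cv2.imwrite('pics/%s.png'%f,c['img']); pickle.dump(c,open(f+'.pkl','wb')); return c
def load(f): return pickle.load(open(f+'.pkl','rb'))
def world(c,u,v,z=None):
    K,R,t=map(np.array,(c['intrinsics'],c['R'],c['t']))
    r=np.linalg.solve(K,[u,v,1.])
    if z is None: d=c['range_z'][int(round(v)),int(round(u))]; return R.T@(r*d-t)
    o=-R.T@t; w=R.T@r; return o+w*(z-o[2])/w[2]
E
python3 - <<'E'
from h import *
for n in('top','side'):
    c=snap(n,n+'1'); print(n,c['intrinsics'],-c['R'].T@c['t'],c['R'])
s=bot.sense(); print(s)
E
```

```text
top [[510.74733316   0.         319.98230308]
 [  0.         510.74733316 239.36881916]
 [  0.           0.           1.        ]] [0.37495422 0.01028349 1.47199607] [[-0.00381327 -0.99996778  0.0070634 ]
 [-0.99286564  0.00294419 -0.11920216]
 [ 0.11917753 -0.00746756 -0.99284488]]
side [[497.80569265   0.         317.27547282]
 [  0.         497.80569265 242.61160529]
 [  0.           0.           1.        ]] [ 0.46016947 -0.7427662   0.9703393 ] [[ 0.99288113 -0.11840717  0.01291549]
 [-0.08174408 -0.75625678 -0.64914835]
 [ 0.08663125  0.64347138 -0.76055217]]
{'clock': 0.1, 'joint_pos': array([ 1.01269385e+00,  3.81115664e-01,  1.29814961e+00, -2.63160585e-05,
        1.46357214e+00, -2.15311971e-01]), 'qd': array([-0.00231104, -0.00143674, -0.00106089, -0.00077823,  0.00080494,
       -0.00059259]), 'tau': array([ 4.46832666e-03, -4.49214292e+01, -2.31661212e+01, -1.94439936e-04,
        3.56924160e-03,  7.82422353e-05]), 'tool_pos': array([0.18474205, 0.51777654, 0.2307924 ]), 'eef_rot': array([ 1.70555895e-01,  9.85347806e-01, -5.81355802e-04, -2.22609853e-04]), 'contact_force': array([ 0.8875428 , -1.05288785,  1.04398413]), 'torque': array([ 0.02189059, -0.02716005, -0.05072619]), 'gripper_force': 0.0, 'width': 0.08558719129352899}
```

View pics/top1.png

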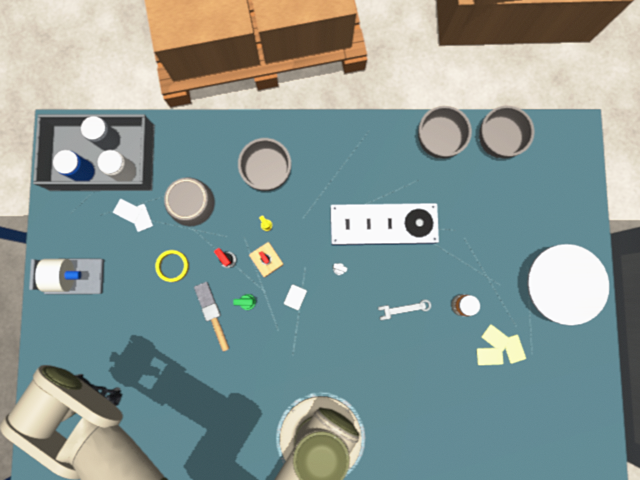

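View pics/side1.png

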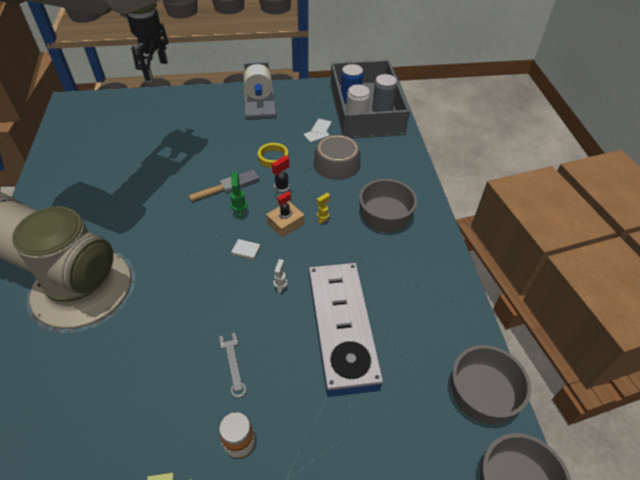

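The top view shows the candidate stops: a red one at (224,257) standing free, a red one at (264,257) in the wooden holder, yellow (265,223), green (245,302) and white (340,268). Only red fits, and the smaller red is the one in the holder. The jig is at (385,224), with slots at (347,224), (368,224) and (390,224). I'll confirm this in one enlarged crop.

Run:
```python
from h import *
a=load('top1')['img'][205:285,205:305]; b=load('side1')['img'][150:240,245:335]
e=load('top1')['img'][200:248,325:445]
A=cv2.resize(a,None,fx=4,fy=4,interpolation=2);B=cv2.resize(b,(400,400),interpolation=2)[:320]
B=cv2.resize(b,(320,320),interpolation=2)
E=cv2.resize(e,None,fx=6,fy=6,interpolation=2)[:270]
o=np.zeros((600,720,3),np.uint8);o[:320,:400]=A;o[:320,400:]=B;o[325:595,:]=E
cv2.imwrite('pics/crop.png',o)
```

```text
(no output)
```

View pics/crop.png

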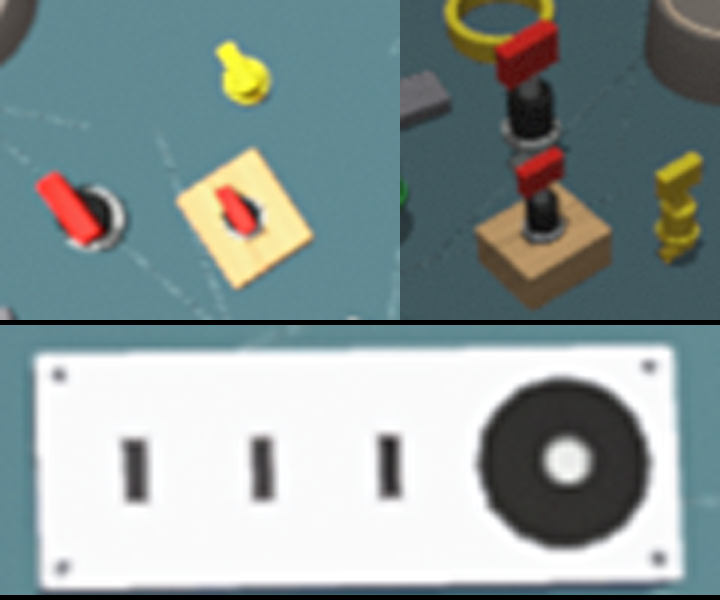

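The crop confirms it. The red stop in the holder (crop 238,210) is clearly smaller than the free red one (crop 70,205), so it is the one meant. The slots are at crop (135,470), (262,468) and (390,466).

```bash
cat >> h.py <<'E'
def proj(c,X):
    p=(np.array(c['R'])@np.asarray(X).T).T+c['t']; q=(np.array(c['intrinsics'])@p.T).T; return q[:,:2]/q[:,2:]
def redmask(c,box):
    x0,y0,x1,y1=box; i=c['img'].astype(int); m=(i[...,2]>120)&(i[...,1]<90)&(i[...,0]<90); k=np.zeros_like(m); k[y0:y1,x0:x1]=m[y0:y1,x0:x1]; return k
def hull(c,X):
    S=8;p=(proj(c,X)+.5)*S;x0=np.floor(p.min(0)/S)-3;w=np.zeros((400,400),np.uint8)
    cv2.fillConvexPoly(w,cv2.convexHull((p-x0*S).astype(np.int32)),255);return cv2.resize(w,(50,50),interpolation=cv2.INTER_AREA)/255.,x0.astype(int)
def wingbox(x,y,z,a):
    B=np.array([[i*.018,j*.006,k*.012] for i in(-1,1) for j in(-1,1) for k in(-1,1)]);R=np.array([[np.cos(a),-np.sin(a),0],[np.sin(a),np.cos(a),0],[0,0,1]]);return B@R.T+[x,y,z]
E
python3 - <<'E'
from h import *
from scipy.optimize import minimize
t=load('top1');s=load('side1')
hc=[(255,148),(313,235),(238,288),(178,202)]
P=np.array([world(t,205+(u+.5)/4-.5,205+(v+.5)/4-.5,.036) for u,v in hc]);print('holder',P.mean(0),np.linalg.norm(np.diff(P,axis=0),axis=1))
d=P[1]-P[0];d2=P[2]-P[3];print('yaw',np.degrees(np.arctan2(d[1],d[0])),np.degrees(np.arctan2(d2[1],d2[0])))
f=lambda u,v:(325+(u+.5)/6-.5,200+(v+.5)/6-.5)
C=np.array([world(t,*f(u,v),.045) for u,v in[(35,352),(672,346),(683,580),(42,590)]]);print('plate',C,np.linalg.norm(np.diff(C,axis=0),axis=1))
for u,v in[(135,470),(262,468),(390,466)]:print('slot',world(t,*f(u,v),.045))
W=[(200,200,300,300)];mt=redmask(t,(250,240,285,280));ms=redmask(s,(276,190,296,208))
print(mt.sum(),ms.sum(),[np.argwhere(m).mean(0) for m in(mt,ms)])
def cost(p,cams):
    e=0
    for c,m in cams:
        w,o=hull(c,wingbox(p[0],p[1],.093,p[2]));mm=m[o[1]:o[1]+50,o[0]:o[0]+50];e+=((w-mm)**2).sum()
    return e
a0=np.arctan2(d[1],d[0])
for n,cams in(('top',[(t,mt)]),('side',[(s,ms)]),('both',[(t,mt),(s,ms)])):
    x0=[*P.mean(0)[:2],a0]
    r=minimize(cost,x0,args=(cams,),method='Nelder-Mead',options=dict(initial_simplex=[x0,[x0[0]+.006,x0[1],a0],[x0[0],x0[1]+.006,a0],[x0[0],x0[1],a0+.2]]));print(n,r.x[:2],np.degrees(r.x[2]),r.fun)
E
```

```text
holder [0.49166047 0.15140005 0.036     ] [0.07427842 0.06416692 0.07423765]
yaw -146.23014669910592 -144.78895520229162
plate [[ 0.49287355 -0.02948443  0.045     ]
 [ 0.49472561 -0.32754319  0.045     ]
 [ 0.38592048 -0.32927032  0.045     ]
 [ 0.38243699 -0.03203392  0.045     ]] [0.29806452 0.10881885 0.29725681]
slot [ 0.43770741 -0.07564571  0.045     ]
slot [ 0.43842903 -0.13475193  0.045     ]
slot [ 0.43914955 -0.19436771  0.045     ]
53 54 [array([257.43396226, 264.03773585]), array([195.38888889, 283.55555556])]
top [0.49287104 0.15180035] -147.54493923963514 22.26972702806613
side [0.49487114 0.16638882] -119.8245793921409 72.09061130334487
both [0.49325714 0.15402468] -135.3695678758936 110.44472126105345
```

```bash
cat >> h.py <<'E'
from scipy.spatial.transform import Rotation as Ro
def go(x,y,z,h):
    s=bot.sense();R=Ro.from_quat(s['eef_rot']).as_matrix();hd=np.degrees(np.arctan2(R[1,1],R[0,1]))
    print('t',s['clock'],'tcp',s['tool_pos'].round(4),'hdg',hd.round(2),'F',s['contact_force'].round(1),'w',round(s['width'],4),'j6',s['joint_pos'][5].round(2))
    print('shift',(R.T@(np.array([x,y,z])-s['tool_pos'])).round(4),'turn',round(-np.radians((h-hd+180)%360-180),4))
E
python3 -m pendant '[[[0,-0.412,-0.242,0.03,-0.93],[0,-0.412,-0.242,0.03,-0.93],[0,-0.412,-0.242,0.03,-0.93],[0,-0.412,-0.242,0.03,-0.93],[0,-0.412,-0.242,0.03,-0.93],[0,-0.412,-0.242,0.03,-0.93],[0,-0.412,-0.242,0.03,-0.93],[0,-0.412,-0.242,0.03,-0.93],[0,-0.412,-0.242,0.03,-0.93],[0,-0.412,-0.242,0.03,-0.93],[0,-0.412,-0.242,0.03,-0.93],[0,-0.412,-0.242,0.03,-0.93]]]' 40
python3 -c "
from h import *
go(.492,.1515,.135,124)"
```

```text
clock: 1.1
tool_pos: [0.4794, 0.1654, 0.2023]
eef_rot: [-0.289, 0.957, 0.0, -0.0]
contact_force: [0.8, 0.4, 0.1]
width: 0.0428
gripper_force: 0.0
t 1.1 tcp [0.4794 0.1654 0.2023] hdg 123.64 F [0.8 0.4 0.1] w 0.0428 j6 -2.06
shift [-0.0028 -0.0185  0.0673] turn -0.0063
```

```bash
python3 -m pendant '[[[0,0,0,0,0],[0,0,0,0,0],[0,0,0,0,0]]]'
python3 - <<'E'
from h import *
go(.492,.1515,.135,124)
c=snap('top','top2');d=snap('side','side2')
A=cv2.resize(c['img'][200:300,200:300],(400,400),interpolation=2);B=cv2.resize(d['img'][110:250,210:350],(400,400),interpolation=2)
cv2.imwrite('pics/c2.png',np.hstack([A,B]))
E
```

```text
clock: 1.35
tool_pos: [0.4782, 0.1673, 0.2023]
eef_rot: [-0.289, 0.957, 0.0, -0.0]
contact_force: [-0.5, 0.0, 0.3]
width: 0.0424
gripper_force: 0.0
t 1.35 tcp [0.4782 0.1673 0.2023] hdg 123.62 F [-0.5  0.   0.3] w 0.0424 j6 -2.06
shift [-0.0028 -0.0209  0.0673] turn -0.0067
```

View pics/c2.png

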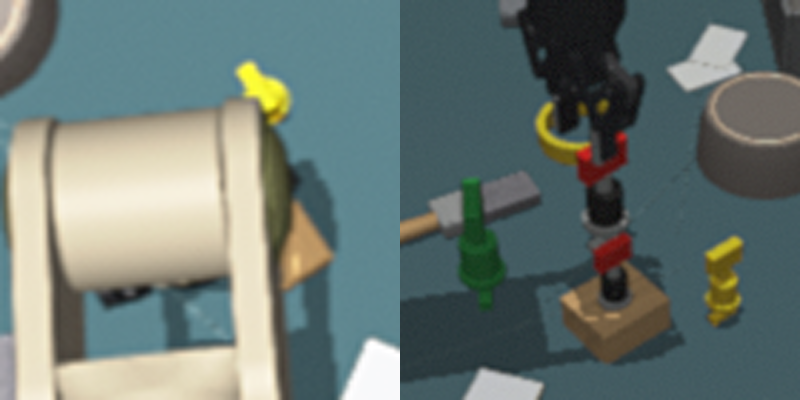

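The side view shows the gripper still short of the holder stop (crop 612,255). The fingers are above and behind it, and there is nothing in the way, so I'll move over it and descend.

```bash
python3 -m pendant '[[[0,-0.003,-0.021,0.03,-0.01],[0,-0.003,-0.021,0.06,-0.01],[0,-0.003,-0.021,0.08,-0.01],[0,-0.003,-0.021,0.1,-0.01],[0,-0.003,-0.021,0.115,-0.01],[0,-0.003,-0.021,0.127,-0.01],[0,-0.003,-0.021,0.127,-0.01]]]'
python3 - <<'E'
from h import *
go(.492,.1515,.075,124.3)
d=snap('side','side3')
cv2.imwrite('pics/c3.png',cv2.resize(d['img'][150:240,240:340],(600,540),interpolation=2))
E
```

```text
clock: 2.03
tool_pos: [0.491, 0.1524, 0.0738]
eef_rot: [-0.295, 0.955, 0.0, -0.002]
contact_force: [-0.6, -0.2, -0.2]
width: 0.0429
gripper_force: 0.0
t 2.0333 tcp [0.491  0.1524 0.0738] hdg 124.32 F [-0.6 -0.2 -0.2] w 0.0429 j6 -2.1
shift [-0.0003 -0.0013 -0.0012] turn 0.0004
```

View pics/c3.png

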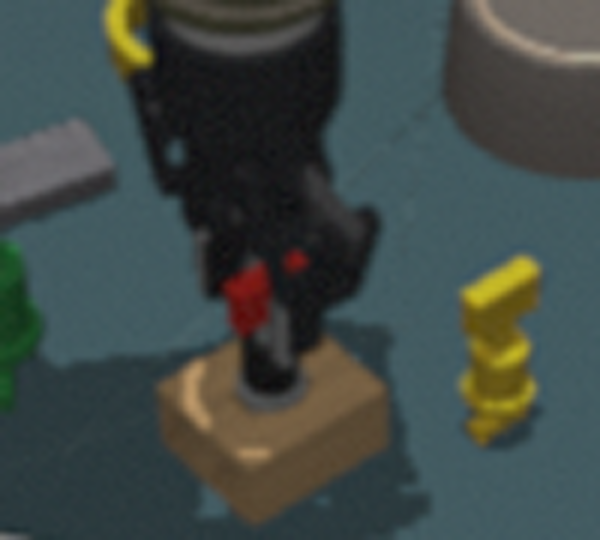

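The red wing sits between the fingers (crop 250-295, 260-320). I'll close and then lift straight.

```bash
python3 -m pendant '[[[1,0,0,0,0],[1,0,0,0,0],[1,0,0,0,0],[1,0,0,0,0],[1,0,0,0,0],[1,0,0,0,0],[1,0,0,0,0],[1,0,0,0,0]]]' 70
python3 -m pendant '[[[1,0,0,-0.015,0],[1,0,0,-0.03,0],[1,0,0,-0.045,0],[1,0,0,-0.065,0],[1,0,0,-0.09,0],[1,0,0,-0.09,0],[1,0,0,-0.09,0]]]'
python3 - <<'E'
from h import *
go(.438,-.135,.15,90.6)
E
```

```text
clock: 2.75
tool_pos: [0.4931, 0.1516, 0.0766]
eef_rot: [-0.294, 0.956, -0.0, 0.001]
contact_force: [-1.2, 1.8, 6.7]
width: 0.011
gripper_force: 69.1
clock: 3.33
tool_pos: [0.493, 0.1515, 0.1665]
eef_rot: [-0.294, 0.956, -0.0, 0.001]
contact_force: [-0.9, -0.2, -1.6]
width: 0.0109
gripper_force: 68.5
t 3.3333 tcp [0.493  0.1515 0.1665] hdg 124.22 F [-0.9 -0.2 -1.6] w 0.0109 j6 -2.1
shift [ 0.2066 -0.2059  0.0163] turn 0.5867
```

```bash
python3 -m pendant '[[[1,0.02,-0.02,0,0.06],[1,0.207,-0.206,0,0.587],[1,0.207,-0.206,0,0.587],[1,0.207,-0.206,0,0.587],[1,0.207,-0.206,0,0.587],[1,0.207,-0.206,0,0.587],[1,0.207,-0.206,0,0.587],[1,0.207,-0.206,0,0.587],[1,0.207,-0.206,0,0.587],[1,0.207,-0.206,0,0.587],[1,0.207,-0.206,0.04,0.587],[1,0.207,-0.206,0.04,0.587]]]'
python3 -m pendant '[[[1,0,0,0,0],[1,0,0,0,0]]]'
python3 - <<'E'
from h import *
go(.438,-.135,.1225,90.6)
d=snap('side','side4');c=snap('top','top4')
A=cv2.resize(d['img'][220:400,270:400],(433,600),interpolation=2);B=cv2.resize(c['img'][180:270,320:400],(360,405),interpolation=2)
o=np.zeros((600,793,3),np.uint8);o[:,:433]=A;o[:405,433:]=B
cv2.imwrite('pics/c4.png',o)
E
```

```text
clock: 4.33
tool_pos: [0.4351, -0.1326, 0.1211]
eef_rot: [-0.006, 1.0, 0.003, -0.004]
contact_force: [-0.7, 1.3, -2.8]
width: 0.0109
gripper_force: 68.7
clock: 4.5
tool_pos: [0.4378, -0.1345, 0.1264]
eef_rot: [-0.006, 1.0, 0.0, -0.0]
contact_force: [0.5, -0.4, -0.7]
width: 0.0108
gripper_force: 68.7
t 4.5 tcp [ 0.4378 -0.1345  0.1264] hdg 90.67 F [ 0.5 -0.4 -0.7] w 0.0108 j6 -2.14
shift [-0.0002 -0.0005  0.0039] turn 0.0013
```

View pics/c4.png

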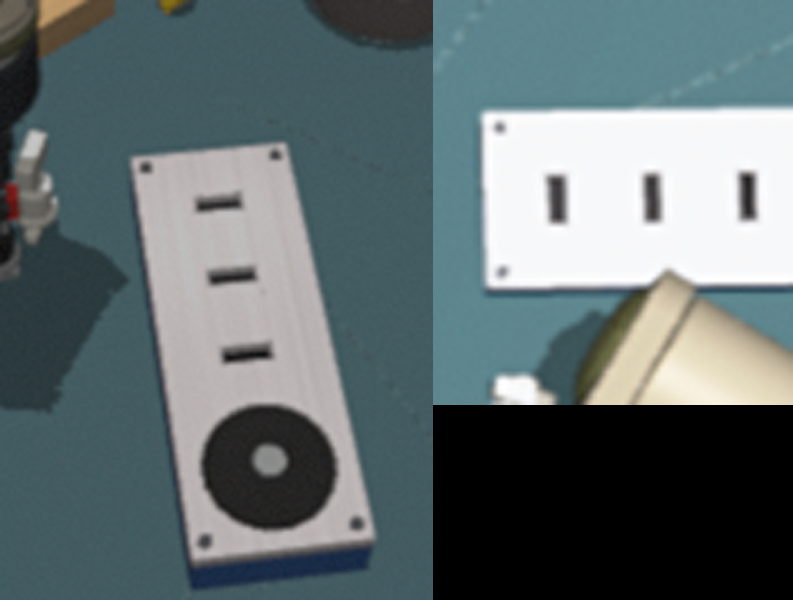

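The side crop shows the red wing near (272,281) in the full frame, beside the white stop and short of the jig. The reported TCP is over slot 1, so the two disagree. I'll recheck before doing anything else.

Run:
```python
from h import *
s=bot.sense();print(s['clock'],s['joint_pos'].round(3),s['tool_pos'],s['qd'].round(2))
d=snap('side','side5')
print(proj(d,[[.4378,-.1345,.143],[.4378,-.1345,.065],[.438,-.135,.045]]), np.abs(d['img'].astype(int)-load('side4')['img']).mean())
c=load('top4');print(proj(c,[[.4378,-.1345,.143]]))
cv2.imwrite('pics/s5.png',d['img'])
```

```text
4.6 [-0.558  0.338  1.709  0.     1.092 -2.14 ] [ 0.43805015 -0.13505184  0.1268756 ] [-0.01 -0.    0.   -0.   -0.01 -0.  ]
[[266.00499128 281.16219239]
 [268.36118567 302.42219075]
 [269.02809446 307.68467302]] 1.1603070746527777
[[371.95932511 276.13314721]]
```

View pics/s5.png

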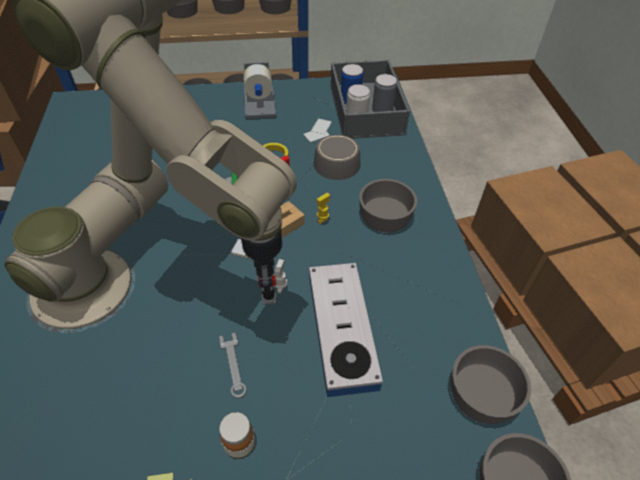

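The pose and picture agree: the wing is at (266,281). The error was mine, because the jig crop was pasted 325 rows down and I left that offset out. The white stop at (280,275) looks undisturbed. I'll recompute the slots from both cameras.

Run:
```python
from h import *
t=load('top4');s=load('side4')
def cen(c,box):
    x0,y0,x1,y1=box;g=cv2.cvtColor(c['img'],6)[y0:y1,x0:x1].astype(float);bg=np.percentile(g,85);w=np.clip(bg-g-25,0,None);v,u=np.mgrid[y0:y1,x0:x1];return (u*w).sum()/w.sum(),(v*w).sum()/w.sum()
T=[]
for u in(347,368,390):
    p=cen(t,(u-6,214,u+7,235));T.append(world(t,*p,.0435));print('top',np.round(p,2),T[-1].round(4))
for u,v in[(218,202),(232,276),(247,353)]:
    U,V=270+u/3.333-.3,220+v/3.333-.3;p=cen(s,(int(U)-10,int(V)-5,int(U)+11,int(V)+6));print('side',np.round(p,2),world(s,U,V,.045).round(4),world(s,*p,.043).round(4))
f=lambda u,v:(325+(u+.5)/6-.5,200+(v-325+.5)/6-.5)
C=np.array([world(load('top1'),*f(u,v),.045) for u,v in[(35,352),(672,346),(683,580),(42,590)]]);print(C,np.linalg.norm(np.diff(C,axis=0),axis=1))
d=(C[0]-C[1])+(C[3]-C[2]);a=np.arctan2(-d[0],d[1]);print('jig yaw',np.degrees(a));d=T[0]-T[2];print(np.degrees(np.arctan2(-d[0],d[1])))
print('centre->slot1',C.mean(0)+.045*np.array([-np.sin(a),np.cos(a),0]))
for w in((330,262),(308,300),):pass
m=cen(t,(334,262,347,275));print('white',world(load('top1'),340,268,.05))
```

```text
top [347.13 223.7 ] [ 0.5908 -0.0774  0.0435]
top [368.28 223.48] [ 0.5913 -0.1373  0.0435]
top [389.45 223.04] [ 0.5924 -0.1973  0.0435]
side [335.18 280.66] [ 0.5928 -0.0773  0.045 ] [ 0.5931 -0.0769  0.043 ]
side [339.15 302.46] [ 0.5935 -0.1386  0.045 ] [ 0.5934 -0.1371  0.043 ]
side [343.63 325.76] [ 0.5944 -0.198   0.045 ] [ 0.5943 -0.1971  0.043 ]
[[ 0.64701741 -0.0304477   0.045     ]
 [ 0.64916019 -0.33234223  0.045     ]
 [ 0.53755494 -0.33404745  0.045     ]
 [ 0.53374233 -0.03302067  0.045     ]] [0.30190213 0.11161828 0.30105093]
jig yaw 0.5659244978343192
0.7365067531682608
centre->slot1 [ 0.59142425 -0.13746671  0.045     ]
white [ 0.46513455 -0.0558807   0.05      ]
```

```bash
python3 -m pendant '[[[1,0,0,-0.02,0],[1,0,0,-0.04,0],[1,0,0,-0.04,0],[1,0,0,-0.04,0]]]'
```

```text
clock: 4.98
tool_pos: [0.4378, -0.1354, 0.1667]
eef_rot: [-0.005, 1.0, -0.001, 0.001]
contact_force: [-0.5, 0.1, -1.4]
width: 0.0107
gripper_force: 68.9
```

```bash
python3 -m pendant '[[[1,-0.154,-0.002,0,0],[1,-0.154,-0.002,0,0],[1,-0.154,-0.002,0,0],[1,-0.154,-0.002,0,0],[1,-0.154,-0.002,0.02,0],[1,-0.154,-0.002,0.04,0],[1,-0.154,-0.002,0.048,0],[1,-0.154,-0.002,0.048,0],[1,-0.154,-0.002,0.048,0]]]'
python3 - <<'E'
from h import *
go(.592,-.137,.118,90.65)
d=snap('side','side6');c=snap('top','top6')
cv2.imwrite('pics/c6.png',cv2.resize(d['img'][255:330,295:395],(800,600),interpolation=2))
E
```

```text
clock: 5.73
tool_pos: [0.5912, -0.1358, 0.1176]
eef_rot: [-0.005, 1.0, 0.0, -0.0]
contact_force: [0.3, 0.3, -0.6]
width: 0.0106
gripper_force: 68.8
t 5.7333 tcp [ 0.5912 -0.1358  0.1176] hdg 90.57 F [ 0.3  0.3 -0.6] w 0.0106 j6 -2.0
shift [-0.0008 -0.0012 -0.0004] turn -0.0013
```

View pics/c6.png

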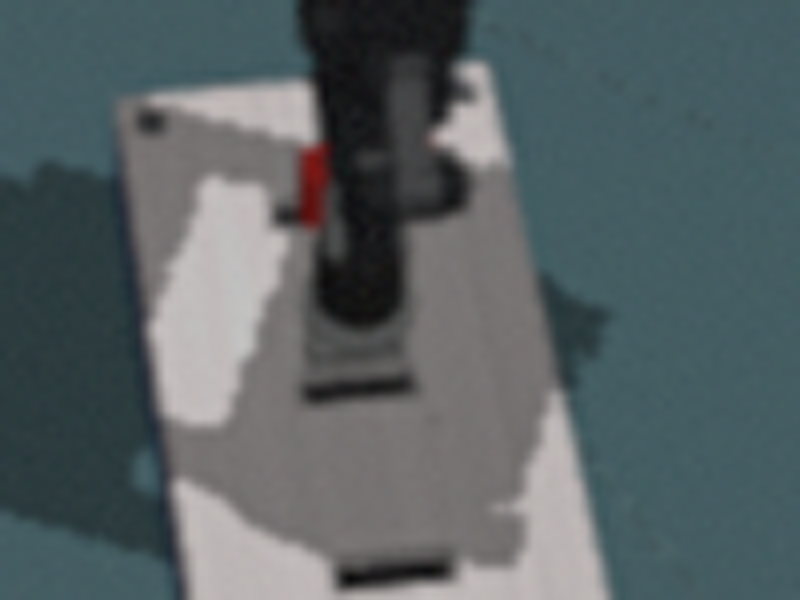

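The side crop shows the T-head (crop x 308-405, bottom about y 365) just above the slot-1 mouth (x 304-413, y 388), aligned in x within about 1 mm. I'll shift slightly in y and feel downward.

```bash
python3 -m pendant '[[[1,0,-0.0013,0,0],[1,0,-0.0013,0.004,0],[1,0,-0.0013,0.007,0],[1,0,-0.0013,0.01,0],[1,0,-0.0013,0.012,0],[1,0,-0.0013,0.014,0],[1,0,-0.0013,0.016,0],[1,0,-0.0013,0.016,0],[1,0,-0.0013,0.016,0]]]'
python3 -c "
from h import *
go(.592,-.137,.0965,90.65)"
```

```text
clock: 6.58
tool_pos: [0.5914, -0.1371, 0.1015]
eef_rot: [-0.005, 1.0, 0.0, -0.0]
contact_force: [-1.3, -0.4, -1.5]
width: 0.011
gripper_force: 68.8
t 6.5833 tcp [ 0.5914 -0.1371  0.1015] hdg 90.59 F [-1.3 -0.4 -1.5] w 0.011 j6 -2.0
shift [-0.0006  0.0001  0.005 ] turn -0.0011
```

```bash
python3 -m pendant '[[[1,0,0,0.002,0],[1,0,0,0.004,0],[1,0,0,0.006,0],[1,0,0,0.008,0],[1,0,0,0.0095,0],[1,0,0,0.0095,0]]]'
python3 -c "
from h import *
go(.592,-.137,.0855,90.65)"
```

```text
clock: 7.08
tool_pos: [0.592, -0.1373, 0.0965]
eef_rot: [-0.005, 1.0, -0.001, 0.002]
contact_force: [-9.0, 2.4, 30.7]
width: 0.0109
gripper_force: 73.8
t 7.0833 tcp [ 0.592  -0.1373  0.0965] hdg 90.6 F [-9.   2.4 30.7] w 0.0109 j6 -2.0
shift [0.     0.0003 0.011 ] turn -0.0008
```

It stopped at exactly 10 mm with 31 N, so slot 1 is blanked. I'll lift and try slot 2.

```bash
python3 -m pendant '[[[1,0,0,-0.01,0],[1,0,0,-0.028,0],[1,0,0,-0.028,0],[1,0,0.03,-0.028,0],[1,0,0.06,-0.028,0],[1,0,0.06,-0.028,0],[1,0,0.06,-0.028,0]]]'
python3 -c "
from h import *
go(.5910,-.0772,.102,90.65)"
```

```text
clock: 7.67
tool_pos: [0.5906, -0.0758, 0.1194]
eef_rot: [-0.006, 1.0, 0.0, -0.0]
contact_force: [-0.7, -0.8, -1.4]
width: 0.0109
gripper_force: 68.9
t 7.6667 tcp [ 0.5906 -0.0758  0.1194] hdg 90.71 F [-0.7 -0.8 -1.4] w 0.0109 j6 -1.91
shift [-0.0004 -0.0014  0.0174] turn 0.0011
```

```bash
python3 -m pendant '[[[1,0,-0.001,0,0],[1,0,-0.001,0.004,0],[1,0,-0.001,0.008,0],[1,0,-0.001,0.011,0],[1,0,-0.001,0.013,0],[1,0,-0.001,0.015,0],[1,0,-0.001,0.017,0],[1,0,-0.001,0.018,0],[1,0,-0.001,0.018,0]]]'
python3 -c "
from h import *
go(.5910,-.0772,.090,90.65)"
```

```text
clock: 8.42
tool_pos: [0.5907, -0.078, 0.1019]
eef_rot: [-0.005, 1.0, 0.0, -0.0]
contact_force: [0.2, 0.6, -1.4]
width: 0.0107
gripper_force: 68.9
t 8.4167 tcp [ 0.5907 -0.078   0.1019] hdg 90.58 F [ 0.2  0.6 -1.4] w 0.0107 j6 -1.91
shift [-0.0003  0.0008  0.0119] turn -0.0012
```

Entered slot 2 with no force. I'll go on down.

```bash
python3 -m pendant '[[[1,0,0.0007,0.002,0],[1,0,0.0007,0.004,0],[1,0,0.0007,0.006,0],[1,0,0.0007,0.008,0],[1,0,0.0007,0.0095,0],[1,0,0.0007,0.0095,0]]]'
python3 -c "
from h import *
go(.5910,-.0772,.0855,90.65)"
```

```text
clock: 8.92
tool_pos: [0.5913, -0.0774, 0.0966]
eef_rot: [-0.005, 1.0, -0.001, 0.002]
contact_force: [-8.0, 2.9, 29.4]
width: 0.0112
gripper_force: 73.5
t 8.9167 tcp [ 0.5913 -0.0774  0.0966] hdg 90.61 F [-8.   2.9 29.4] w 0.0112 j6 -1.91
shift [0.0003 0.0002 0.0111] turn -0.0008
```

Blanked too, stopping at the same height, so slot 0 should be the open one. It is 120 mm back along y.

```bash
python3 -m pendant '[[[1,0,0,-0.01,0],[1,0,0,-0.028,0],[1,0,0,-0.028,0],[1,0,-0.03,-0.028,0],[1,0,-0.06,-0.028,0],[1,0,-0.09,-0.028,0],[1,0,-0.12,-0.028,0],[1,0,-0.12,-0.028,0],[1,0,-0.12,-0.028,0],[1,0,-0.12,-0.028,0]]]'
python3 -c "
from h import *
go(.5924,-.1971,.102,90.65)"
```

```text
clock: 9.75
tool_pos: [0.5918, -0.1968, 0.1198]
eef_rot: [-0.005, 1.0, 0.0, -0.0]
contact_force: [-1.6, 0.1, -1.0]
width: 0.0105
gripper_force: 69.0
t 9.75 tcp [ 0.5918 -0.1968  0.1198] hdg 90.58 F [-1.6  0.1 -1. ] w 0.0105 j6 -2.09
shift [-0.0006 -0.0003  0.0178] turn -0.0013
```

```bash
python3 -m pendant '[[[1,-0.0004,-0.0002,0.004,0],[1,-0.0004,-0.0002,0.008,0],[1,-0.0004,-0.0002,0.011,0],[1,-0.0004,-0.0002,0.014,0],[1,-0.0004,-0.0002,0.016,0],[1,-0.0004,-0.0002,0.018,0],[1,-0.0004,-0.0002,0.02,0],[1,-0.0004,-0.0002,0.022,0],[1,-0.0004,-0.0002,0.024,0],[1,-0.0004,-0.0002,0.026,0],[1,-0.0004,-0.0002,0.026,0]]]'
python3 -c "
from h import *
go(.5924,-.1971,.0855,90.65)"
```

```text
clock: 10.67
tool_pos: [0.5923, -0.1975, 0.0942]
eef_rot: [-0.005, 1.0, 0.0, -0.0]
contact_force: [-0.5, -0.2, -0.6]
width: 0.0109
gripper_force: 69.0
t 10.6667 tcp [ 0.5923 -0.1975  0.0942] hdg 90.58 F [-0.5 -0.2 -0.6] w 0.0109 j6 -2.09
shift [-0.0001  0.0004  0.0087] turn -0.0012
```

Slot 0 is open: the head is past the 10 mm mark with no force. I'll lower until the collar seats.

```bash
python3 -m pendant '[[[1,0,0,0.002,0],[1,0,0,0.004,0],[1,0,0,0.006,0],[1,0,0,0.008,0],[1,0,0,0.0095,0],[1,0,0,0.0105,0],[1,0,0,0.0105,0]]]'
python3 -c "
from h import *
go(.5924,-.1971,.0855,0.65)"
```

```text
clock: 11.25
tool_pos: [0.5925, -0.1976, 0.0857]
eef_rot: [-0.005, 1.0, -0.0, 0.0]
contact_force: [-3.8, 1.5, 10.6]
width: 0.011
gripper_force: 70.7
t 11.25 tcp [ 0.5925 -0.1976  0.0857] hdg 90.59 F [-3.8  1.5 10.6] w 0.011 j6 -2.09
shift [0.0001 0.0005 0.0002] turn 1.5698
```

```bash
python3 -m pendant '[[[1,0,0,-0.0015,0],[1,0,0,-0.0015,0.1],[1,0,0,-0.0015,0.2],[1,0,0,-0.0015,0.3],[1,0,0,-0.0015,0.4],[1,0,0,-0.0015,0.5],[1,0,0,-0.0015,0.6],[1,0,0,-0.0015,0.7],[1,0,0,-0.0015,0.8],[1,0,0,-0.0015,0.8]]]'
python3 -c "
from h import *
go(.5924,-.1973,.0857,0.65);print(bot.sense()['torque'])"
```

```text
clock: 12.08
tool_pos: [0.5926, -0.1975, 0.0857]
eef_rot: [0.386, 0.922, 0.0, 0.0]
contact_force: [0.3, 0.7, 0.4]
width: 0.011
gripper_force: 69.3
t 12.0833 tcp [ 0.5926 -0.1975  0.0857] hdg 44.55 F [0.3 0.7 0.4] w 0.011 j6 -1.29
shift [0.0003 0.     0.    ] turn 0.7662
[ 0.03895389 -0.03782084 -0.01377545]
```

```bash
python3 -m pendant '[[[1,0,0,0,0.1],[1,0,0,0,0.2],[1,0,0,0,0.3],[1,0,0,0,0.4],[1,0,0,0,0.5],[1,0,0,0,0.6],[1,0,0,0,0.7],[1,0,0,0,0.766],[1,0,0,0,0.766],[1,0,0,0,0.766]]]'
python3 -c "
from h import *
go(.5924,-.1973,.0857,0.65);print(bot.sense()['torque'])"
```

```text
clock: 12.92
tool_pos: [0.5926, -0.1976, 0.0857]
eef_rot: [0.7, 0.714, 0.0, 0.0]
contact_force: [0.0, -0.1, 0.2]
width: 0.0108
gripper_force: 69.2
t 12.9167 tcp [ 0.5926 -0.1976  0.0857] hdg 1.1 F [ 0.  -0.1  0.2] w 0.0108 j6 -0.53
shift [ 0.0003 -0.0002  0.    ] turn 0.0078
[ 0.00421622 -0.11973899  0.02116473]
```

Turned. I'll press lightly to seat it, finish the last 0.4°, open, and lift away.

```bash
python3 -m pendant '[[[1,0,0,0.0005,0.008],[1,0,0,0.0005,0.008],[0.3,0,0,0.0005,0.008],[0.1,0,0,0.0005,0.008],[0,0,0,0.0005,0.008],[0,0,0,0.0005,0.008],[0,0,0,0.0005,0.008]]]' 20
python3 -m pendant '[[[0,0,0,-0.01,0],[0,0,0,-0.03,0],[0,0,0,-0.06,0],[0,0,0,-0.1,0],[0,0,0,-0.14,0],[0,0.09,-0.15,-0.14,0],[0,0.09,-0.15,-0.14,0],[0,0.09,-0.15,-0.14,0],[0,0.09,-0.15,-0.14,0],[0,0.09,-0.15,-0.14,0],[0,0.09,-0.15,-0.14,0],[0,0.09,-0.15,-0.14,0]]]'
python3 - <<'E'
from h import *
go(.45,-.1,.2,0.65)
d=snap('side','side9');c=snap('top','top9')
A=cv2.resize(d['img'][250:400,280:400],(480,600),interpolation=2);B=cv2.resize(c['img'][190:260,370:434],(320,350),interpolation=2)
o=np.zeros((600,800,3),np.uint8);o[:,:480]=A;o[:350,480:]=B
cv2.imwrite('pics/c9.png',o)
E
```

```text
clock: 13.5
tool_pos: [0.5924, -0.1975, 0.0849]
eef_rot: [0.705, 0.71, -0.0, -0.0]
contact_force: [0.4, 0.9, -0.4]
width: 0.0427
gripper_force: 0.0
clock: 14.5
tool_pos: [0.4424, -0.1089, 0.2262]
eef_rot: [0.705, 0.71, 0.0, 0.001]
contact_force: [0.3, -1.0, -0.4]
width: 0.0425
gripper_force: 0.0
t 14.5 tcp [ 0.4424 -0.1089  0.2262] hdg 0.41 F [ 0.3 -1.  -0.4] w 0.0425 j6 -0.51
shift [0.0089 0.0076 0.0262] turn -0.0042
```

View pics/c9.png

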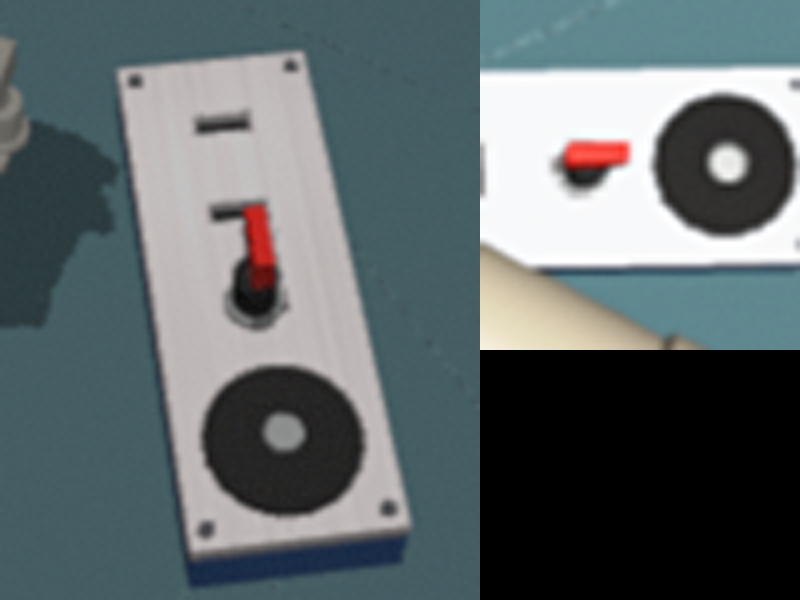

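The stop stands in slot 0 (side crop 255,290), with the collar on the plate and the wing lying along the jig, square across the slot. The gripper is clear.

```bash
python3 -c "
from bench import bot
print(bot.hand_in())"
```

```text
the job is handed in; nothing more can be done
None
```

The small red bowl stop is locked in slot 0, the only open slot (slots 1 and 2 stopped the head at 10 mm). Its collar rests on the plate, the T-head is turned a quarter turn across the slot, the gripper is clear, and the job was handed in at about 14.6 s; no verdict came back.

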